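# Find the concealed catch of the medicine box

### The arm

A 6-joint arm with a two-finger parallel gripper is mounted at the origin on a cart in front of the work surface, level with it; the furniture and walls round the work are solid. World frame = base frame: x ahead of the robot, y to its left, z up, the work surface at z = 0. Lengths are in m, angles in rad, forces in N, time in s.
With the tool pointing down it reaches from about 0.35 to 0.775 m from the base axis. Payload 7.3 kg.
Tool frame: the origin (TCP) lies at the very end of the fingers, on their centre line; the grasp point (between the pads) lies 19 mm behind it; z points along the fingers, y is the line along which they close (so a half turn about z gives the same grasp; the last joint's range is limited). The gripper opens to 92 mm and grips with 3 to 60 N. Pads are 19 mm wide; open, the fingers measure 130 mm over their backs; the gripper's body (75 mm by 190 mm) begins 47 mm behind the grasp point.
Start: joints at [1.084, 0.342, 1.524, -0, 1.275, -0.146], TCP at [0.175, 0.495, 0.227] pointing down, gripper open.
Joint ranges: [-2.53, 2.53], [-0.77, 2.02], [0.04, 2.7], [-1, 4.14], [0.28, 2.66], [-3.11, 3.11]. Speed limits (rad/s): [2.57, 2.57, 3.14, 3.14, 3.14, 3.14].

### API

Orientations are given as a 3x3 rotation matrix whose columns are the frame's x, y, z axes.
In Python, from station import arm gives the robot as it stands.
- The arm moves only by the tool apply_moves, never from a script. Its argument "targets" is a list that holds one entry, the list of rows, each a list of 7 numbers: the shift along the world's x, y, z in m, then the turn, a rotation vector about the world's x, y, z in rad, then the closure, from 0 (fully open) to 1 (shut). A call has 1 to 8 rows; each row is the pose to reach, as a shift and turn from the pose commanded when the call began; what a row does not reach only later rows make up. A row lasts 1/10 s, in which the tool goes at most 50 mm and 8.59 degrees, less where a joint would pass 70% of its speed; a pose out of reach is approached as far as the arm can. A call with a gripper value outside its range is refused whole. The fingers move at their own pace and stop on an object; "grip_force" is the grip in N (left out, the last holds). Time passes only in rows, so rows that repeat a pose let the fingers close. It gives the time, the measured TCP pose, the force, the opening and the grip force at its end, in the units of the state.
- arm.observe(): the state, without advancing time (a new reading comes with each control period).
- arm.snapshot(name): name is "side" or "top" or "wrist"; returns a dict with "image" (384x512x3 uint8, red, green, blue), "intrinsics" (3x3 intrinsics, pixels), "dist_coeffs" ([k1, k2, p1, p2, k3] as OpenCV has them; the pictures are not rectified), "origin" and "attitude" of the camera in the world. Camera axes: x right, y down, z forward; pixel columns grow to the right and rows downward; lengths in m; the calibration is good to about 2 mm. A picture is of the moment at which its call begins. There is no depth.
- arm.hand_in(): hands the job in; it is judged then, once.
The state is a dict: "time": time; "joints": joint angles; "joint_vel": joint speeds; "effort": joint torques, N m; "tool_pos": TCP position; "tcp_rot": TCP orientation; "wrist_force": force on the tool from outside, world axes, zero at the start; "ft_torque": the same for the moment, N m; "grip_width": finger opening in m; "finger_force": force on a finger pad.
Only numpy, scipy, OpenCV 4.12 (cv2) and the standard library are available. Lean on these libraries where they do the work, as an engineer would, in place of code of your own. Each camera call takes 0.05 s, during which the arm holds its last target. There are 200 camera calls.

### The job

Open the child-safe medicine box: feel over the six alike pads in its flat top with shut fingertips until you find the one that gives, and press that one in so that the lid springs up by itself. Then take the hand away, leaving the lid standing ajar. Nothing is to be gripped or lifted: do not pull the lid up further, and leave the bottles and vials round the box where they stand.

Things in the scene. Friction and masses are not known exactly. Their poses are not given: they have to be found in the camera images.
- med_box: grey plastic child-safe medicine box, 250 (its x) x 196 (its y) x 70 mm high, stuck to the worktop: it does not move. Origin: centre of its underside; x points to its back. Its flat top, at z = 70 mm, has in front a panel with six alike square pads (two rows of three) and behind a sprung lid. Five pads are rigid blanks; one, a different one each time, is the catch: only pressing tells which.
- pad0 (a point): centre of the top, at rest, of the pad in the front row (nearer the robot), left: grey like the panel, 44 mm square, sides along the box's x and y, 1.5 mm below the panel's surface in a well of 46.5 mm, which a pair of shut fingertips pointing down fits into. At (-85, 56, 68.5) mm in the box's frame.
- pad1 (a point): centre of the top, at rest, of the pad in the front row, middle: grey like the panel, 44 mm square, sides along the box's x and y, 1.5 mm below the panel's surface in a well of 46.5 mm, which a pair of shut fingertips pointing down fits into. At (-85, 0, 68.5) mm in the box's frame.
- pad2 (a point): centre of the top, at rest, of the pad in the front row, right: grey like the panel, 44 mm square, sides along the box's x and y, 1.5 mm below the panel's surface in a well of 46.5 mm, which a pair of shut fingertips pointing down fits into. At (-85, -56, 68.5) mm in the box's frame.
- pad3 (a point): centre of the top, at rest, of the pad in the second row, left: grey like the panel, 44 mm square, sides along the box's x and y, 1.5 mm below the panel's surface in a well of 46.5 mm, which a pair of shut fingertips pointing down fits into. At (-29, 56, 68.5) mm in the box's frame.
- pad4 (a point): centre of the top, at rest, of the pad in the second row, middle: grey like the panel, 44 mm square, sides along the box's x and y, 1.5 mm below the panel's surface in a well of 46.5 mm, which a pair of shut fingertips pointing down fits into. At (-29, 0, 68.5) mm in the box's frame.
- pad5 (a point): centre of the top, at rest, of the pad in the second row, right: grey like the panel, 44 mm square, sides along the box's x and y, 1.5 mm below the panel's surface in a well of 46.5 mm, which a pair of shut fingertips pointing down fits into. At (-29, -56, 68.5) mm in the box's frame.
- catch (a joint): travel of the one pad that is the catch (m): 0 at rest, 0.006 fully pressed in. Goes straight down; sprung, about 1.2 N to start and 5 N fully in, and comes back up when released. The lid is released once it is about 4 mm in.
- lid (a joint): angle (rad) of the lid over the compartment, 104 x 180 mm, no handle, hinged along the back edge of the box, front edge 41 mm behind the centres of the second row: 0 shut and locked; once released its spring raises it within half a second to about 0.5 and holds it there (front edge about 50 mm above the panel's surface).
- pill_vial_mid (a point): loose amber pill vial with white ribbed cap, 64 mm across, 111 mm tall, standing to the left of the box; the point is its centre, half-way up. To be left alone.
- small_vial_mid (a point): loose very dark little bottle, 22 mm across, 40 mm tall, standing to the right of the box; the point is its centre, half-way up. To be left alone.
- vitamins_mid (a point): loose white vitamin bottle with white cap, 54 mm across, 108 mm tall, standing far right on the worktop; the point is its centre, half-way up. To be left alone.

How it is judged:
By the outcome, as a careful person would: the job done as asked, in the order asked, and still so for the second after the job is handed in, with the robot touching nothing.
It also fails if it takes over 58 s, if anything falls off the work surface, if the arm or the gripper's body presses on something with over 40 N, if the wrist force passes 120 N, or if a joint passes its speed limit or range.

## Working session

There is one attempt and no reset: what is moved stays moved. The work goes in short steps, Python scripts to look and compute and a tool call to move; the robot and the scene stay as the last step left them, time stands still between calls to the robot, and variables do not carry over. Pictures are saved under pics/ and viewed, at most 10 in all, crops included, and the job is handed in when it is done.

Besides the shell and the picture viewer there is one more tool, called after "Call:" as name(argument=value, ...) on one line, values as JSON. apply_moves: Moves the arm, as the interface text tells. Its arguments: {"type":"object","properties":{"targets":{"type":"array"},"grip_force":{"type":"number"}},"required":["targets"]}

```bash
mkdir -p pics; python3 - <<'E'
from station import arm
import cv2
for n in("top","side"):
    s=arm.snapshot(n); cv2.imwrite(f"pics/{n}0.png",s["image"][:,:,::-1])
    print(n,s["origin"],s["attitude"],s["intrinsics"],s["dist_coeffs"])
o=arm.observe();print(o["time"],o["tool_pos"],o["tcp_rot"],o["wrist_force"],o["grip_width"])
E
```

```text
top [ 0.28878259 -0.13860339  1.42776847] [[ 0.01329856 -0.98048685  0.19613436]
 [-0.99990485 -0.01232098  0.00620358]
 [-0.00366596 -0.19619819 -0.98055741]] [[496.91407592   0.         253.25687253]
 [  0.         496.91407592 188.12236928]
 [  0.           0.           1.        ]] [-0.0648249  0.         0.         0.         0.       ]
side [0.167942   0.32842967 1.16934305] [[-0.78883336 -0.53794301  0.29725283]
 [-0.6145886   0.69417197 -0.37470805]
 [-0.00477301 -0.47827042 -0.87819965]] [[432.74684502   0.         250.87692218]
 [  0.         432.74684502 187.61009726]
 [  0.           0.           1.        ]] [-0.10787236  0.          0.          0.          0.        ]
0.1 [0.17528138 0.4944917  0.22613333] [[-9.42491876e-01  3.34228479e-01 -6.22496020e-04]
 [ 3.34229006e-01  9.42491137e-01 -1.19501365e-03]
 [ 1.87289387e-04 -1.33434688e-03 -9.99999092e-01]] [-0.37909146  0.93583414 -0.74749373] 0.09197906519948514
```

View pics/top0.png

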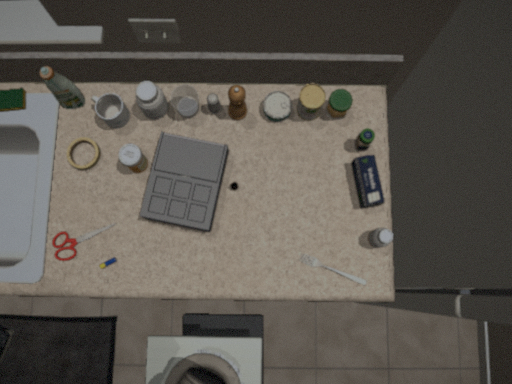

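View pics/side0.png

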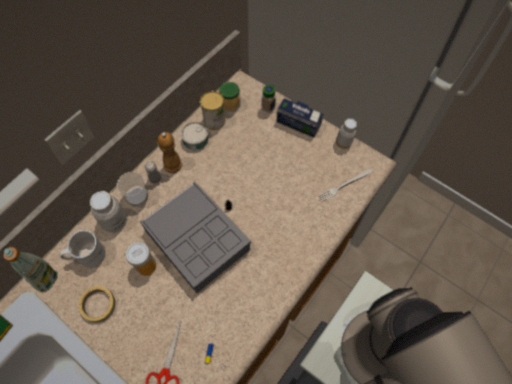

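The top view shows the box at about (186,182), turned slightly, with the amber vial at (132,158) and the small vial at (234,186). I'll enlarge the box in both views to get its corners.

```bash
python3 - <<'E'
import cv2,numpy as np
a=cv2.imread("pics/top0.png")[120:240,130:240]; b=cv2.imread("pics/side0.png")[180:292,138:252]
f=lambda i:cv2.convertScaleAbs(cv2.resize(i,(400,430) if 0 else None,fx=5,fy=5,interpolation=cv2.INTER_CUBIC),alpha=1.8)
cv2.imwrite("pics/topc.png",f(a));cv2.imwrite("pics/sidec.png",f(b))
E
```

```text
(no output)
```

View pics/topc.png

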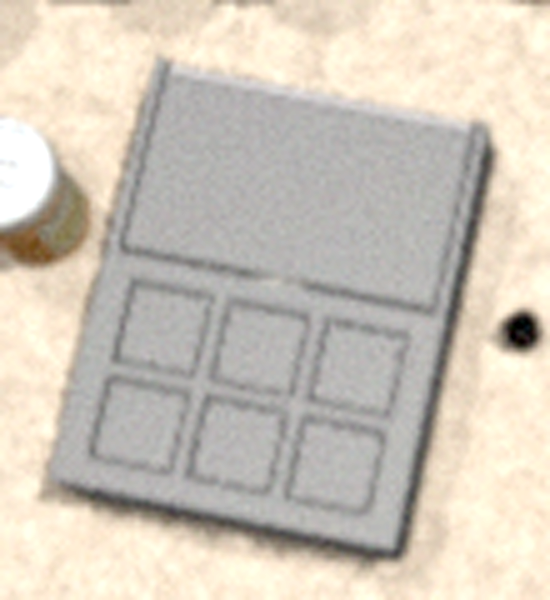

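View pics/sidec.png

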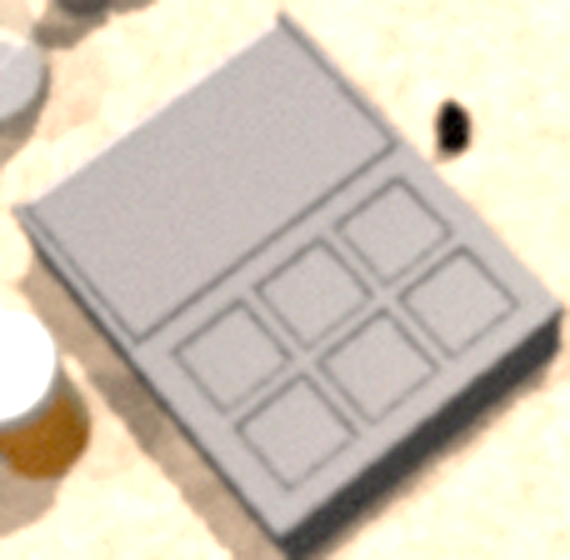

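```bash
cat > h.py <<'E'
import numpy as np,cv2
from station import arm
from scipy.optimize import least_squares
P=np.array([(-85,56,68.5),(-85,0,68.5),(-85,-56,68.5),(-29,56,68.5),(-29,0,68.5),(-29,-56,68.5)])/1000
def box(p):
    c,s=np.cos(p[2]),np.sin(p[2]);return P@np.array([[c,s,0],[-s,c,0],[0,0,1]])+[p[0],p[1],0]
E
python3 - <<'E'
from h import *
px={"top":(np.array([(139,425),(237,447),(335,466),(164,330),(261,349),(360,367)]),(130,120)),
"side":(np.array([(297,433),(379,367),(459,303),(230,356),(314,293),(396,231)]),(138,180))}
cams={n:arm.snapshot(n) for n in px}
def res(p,names,full=False):
    r=[]
    for n in names:
        c=cams[n];R=np.array(c["attitude"]).T
        q,_=cv2.projectPoints(box(p),R,-R@np.array(c["origin"]),np.array(c["intrinsics"]),np.array(c["dist_coeffs"]))
        u=(px[n][0]+.5)/5-.5+px[n][1]; r.append((q[:,0]-u).ravel())
    return np.concatenate(r)
for names in (["top"],["side"],["top","side"]):
    s=least_squares(res,[.5,0,-.2],args=(names,)); print(names,s.x.round(4),np.abs(s.fun).max().round(2))
b=box(s.x);print(b.round(4));np.save("box.npy",s.x)
o=arm.observe();R=np.array(o["tcp_rot"])
print("turn",s.x[2]-np.arctan2(-R[0,1],R[1,1]),"shift",(b-o["tool_pos"]).round(4),np.hypot(b[:,0],b[:,1]).round(3),o["time"])
E
```

```text
['top'] [ 0.5831  0.0643 -0.1901] 0.35
['side'] [ 0.5809  0.0616 -0.1969] 0.56
['top', 'side'] [ 0.582   0.0629 -0.1933] 0.9
[[0.5093 0.1342 0.0685]
 [0.4986 0.0792 0.0685]
 [0.4878 0.0242 0.0685]
 [0.5643 0.1234 0.0685]
 [0.5535 0.0684 0.0685]
 [0.5427 0.0135 0.0685]]
turn 0.14742247839636063 shift [[ 0.334  -0.3605 -0.1578]
 [ 0.3232 -0.4154 -0.1578]
 [ 0.3124 -0.4704 -0.1578]
 [ 0.3889 -0.3712 -0.1578]
 [ 0.3782 -0.4262 -0.1578]
 [ 0.3674 -0.4811 -0.1578]] [0.527 0.505 0.488 0.578 0.558 0.543] 0.2
```

Call:
apply_moves(targets=[[[0.03, -0.03, 0, 0, 0, 0.03, 1], [0.065, -0.065, 0, 0, 0, 0.06, 1], [0.1, -0.1, 0, 0, 0, 0.1, 1], [0.13, -0.135, 0, 0, 0, 0.147, 1], [0.165, -0.17, 0, 0, 0, 0.147, 1], [0.2, -0.21, 0, 0, 0, 0.147, 1], [0.235, -0.25, 0, 0, 0, 0.147, 1], [0.27, -0.285, 0, 0, 0, 0.147, 1]]], grip_force=10)

```text
time: 1.0
tool_pos: [0.4422, 0.2121, 0.2268]
tcp_rot: [[-0.981, 0.193, -0.0], [0.193, 0.981, 0.0], [0.0, 0.0, -1.0]]
wrist_force: [0.8, 0.9, 0.4]
grip_width: 0.0323
finger_force: 0.0
```

Call:
apply_moves(targets=[[[0.03, -0.035, -0.02, 0, 0, 0, 1], [0.064, -0.075, -0.06, 0, 0, 0, 1], [0.064, -0.075, -0.1, 0, 0, 0, 1], [0.064, -0.075, -0.12, 0, 0, 0, 1], [0.064, -0.075, -0.12, 0, 0, 0, 1], [0.064, -0.075, -0.12, 0, 0, 0, 1]]])

```text
time: 1.6
tool_pos: [0.5056, 0.1391, 0.1072]
tcp_rot: [[-0.981, 0.192, -0.0], [0.192, 0.981, 0.0], [0.0, 0.0, -1.0]]
wrist_force: [-1.2, -0.9, -0.7]
grip_width: 0.0009
finger_force: 0.0
```

```bash
cat >> h.py <<'E'
def rep(i):
    o=arm.observe();R=np.array(o["tcp_rot"]);b=np.load("box.npy")
    print("t",o["time"],"pos",np.round(o["tool_pos"],4),"to pad",i,(box(b)[i]-o["tool_pos"]).round(4),"turn",round(b[2]-np.arctan2(-R[0,1],R[1,1]),4),"zaxis",R[:,2].round(4),"F",np.round(o["wrist_force"],2),"w",o["grip_width"])
E
python3 - <<'E'
from h import *
rep(0)
s=arm.snapshot("wrist");cv2.imwrite("pics/w1.png",cv2.convertScaleAbs(s["image"][:,:,::-1],alpha=1.6))
E
```

```text
t 1.6 pos [0.5056 0.1391 0.1072] to pad 0 [ 0.0037 -0.005  -0.0387] turn 0.0004 zaxis [-0.e+00  1.e-04 -1.e+00] F [-1.22 -0.95 -0.67] w 0.0008605745759487952
```

View pics/w1.png

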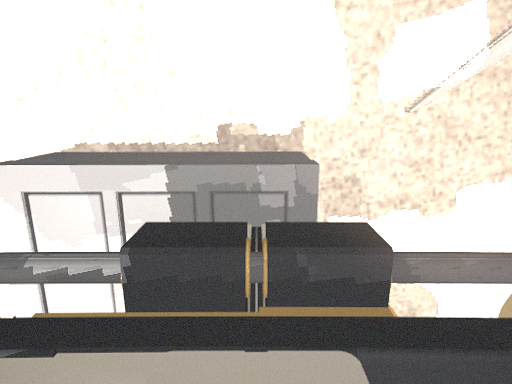

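The wrist view shows the shut fingers at column 257. The pad0 well is centred near 250, so the tool has to go about 4 mm towards −y, which agrees with the computed offset.

Call:
apply_moves(targets=[[[0.004, -0.005, -0.015, 0, 0, 0, 1], [0.004, -0.005, -0.03, 0, 0, 0, 1], [0.004, -0.005, -0.036, 0, 0, 0, 1], [0.004, -0.005, -0.038, 0, 0, 0, 1], [0.004, -0.005, -0.04, 0, 0, 0, 1], [0.004, -0.005, -0.041, 0, 0, 0, 1], [0.004, -0.005, -0.041, 0, 0, 0, 1]]])

```text
time: 2.35
tool_pos: [0.51, 0.1344, 0.0687]
tcp_rot: [[-0.981, 0.192, 0.003], [0.192, 0.981, 0.0], [-0.003, 0.001, -1.0]]
wrist_force: [-6.5, -0.4, 17.7]
grip_width: 0.0007
finger_force: 8.2
```

pad0 is rigid: 17.7 N at z 68.7 mm. Next is pad1.

Call:
apply_moves(targets=[[[0, 0, 0.015, 0, 0, 0, 1], [-0.005, -0.028, 0.015, 0, 0, 0, 1], [-0.011, -0.055, 0.015, 0, 0, 0, 1], [-0.011, -0.055, 0.006, 0, 0, 0, 1], [-0.011, -0.055, 0.003, 0, 0, 0, 1], [-0.011, -0.055, 0.001, 0, 0, 0, 1], [-0.011, -0.055, 0, 0, 0, 0, 1], [-0.011, -0.055, 0, 0, 0, 0, 1]]])

```text
time: 3.15
tool_pos: [0.4987, 0.079, 0.0686]
tcp_rot: [[-0.982, 0.191, 0.001], [0.191, 0.982, -0.002], [-0.002, -0.001, -1.0]]
wrist_force: [-9.8, -7.3, 27.5]
grip_width: 0.0002
finger_force: 13.8
```

pad1 is rigid too. On to pad2, pressing a little less.

Call:
apply_moves(targets=[[[0, 0, 0.015, 0, 0, 0, 1], [-0.005, -0.028, 0.015, 0, 0, 0, 1], [-0.011, -0.055, 0.015, 0, 0, 0, 1], [-0.011, -0.055, 0.006, 0, 0, 0, 1], [-0.011, -0.055, 0.003, 0, 0, 0, 1], [-0.011, -0.055, 0.002, 0, 0, 0, 1], [-0.011, -0.055, 0.001, 0, 0, 0, 1], [-0.011, -0.055, 0.001, 0, 0, 0, 1]]])

```text
time: 3.95
tool_pos: [0.4875, 0.0247, 0.0667]
tcp_rot: [[-0.981, 0.192, -0.0], [0.192, 0.981, 0.0], [0.0, 0.0, -1.0]]
wrist_force: [-1.0, -1.1, -0.7]
grip_width: 0.0004
finger_force: 0.5
```

```bash
python3 -c "
from h import *
rep(2);rep(5)"
```

```text
t 3.95 pos [0.4875 0.0247 0.0667] to pad 2 [ 0.0003 -0.0004  0.0018] turn -0.0005 zaxis [-0.e+00  3.e-04 -1.e+00] F [-1.01 -1.1  -0.67] w 0.00044485381058634196
t 3.95 pos [0.4875 0.0247 0.0667] to pad 5 [ 0.0553 -0.0112  0.0018] turn -0.0005 zaxis [-0.e+00  3.e-04 -1.e+00] F [-1.01 -1.1  -0.67] w 0.00044485381058634196
```

pad2 gives: it is 1.8 mm in with almost no force. I'll press it home, wait for the lid, then withdraw.

Call:
apply_moves(targets=[[[0, 0, -0.001, 0, 0, 0, 1], [0, 0, -0.002, 0, 0, 0, 1], [0, 0, -0.003, 0, 0, 0, 1], [0, 0, -0.004, 0, 0, 0, 1], [0, 0, -0.0045, 0, 0, 0, 1], [0, 0, -0.0045, 0, 0, 0, 1], [0, 0, -0.0045, 0, 0, 0, 1], [0, 0, -0.0045, 0, 0, 0, 1]]])

```text
time: 4.75
tool_pos: [0.4876, 0.0243, 0.0627]
tcp_rot: [[-0.981, 0.193, 0.001], [0.193, 0.981, 0.001], [-0.001, 0.001, -1.0]]
wrist_force: [-0.7, 4.4, 9.5]
grip_width: 0.0008
finger_force: 4.1
```

```bash
python3 - <<'E'
from h import *
rep(2)
s=arm.snapshot("side");cv2.imwrite("pics/side2.png",cv2.convertScaleAbs(s["image"][100:320,60:360,::-1],alpha=1.7))
E
```

```text
t 4.75 pos [0.4876 0.0243 0.0627] to pad 2 [ 0.0002 -0.0001  0.0058] turn 0.0007 zaxis [ 7.e-04  6.e-04 -1.e+00] F [-0.71  4.37  9.51] w 0.0007572636282448882
```

View pics/side2.png

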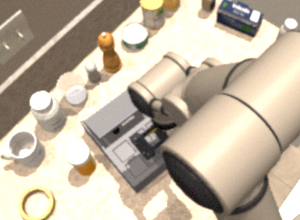

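The pad is fully in, and a gap has opened along the lid's front edge at about (120,130). Now I'll lift straight up and back away.

Call:
apply_moves(targets=[[[0, 0, 0.01, 0, 0, 0, 1], [0, 0, 0.03, 0, 0, 0, 1], [0, 0, 0.06, 0, 0, 0, 1], [-0.01, 0, 0.1, 0, 0, 0, 1], [-0.03, 0, 0.14, 0, 0, 0, 1], [-0.05, 0, 0.18, 0, 0, 0, 1], [-0.07, -0.03, 0.2, 0, 0, 0, 1], [-0.08, -0.06, 0.2, 0, 0, 0, 1]]])

```text
time: 5.6
tool_pos: [0.4074, -0.0368, 0.2656]
tcp_rot: [[-0.982, 0.19, 0.006], [0.19, 0.982, -0.002], [-0.006, -0.001, -1.0]]
wrist_force: [0.6, -0.2, -1.4]
grip_width: 0.0005
finger_force: 0.0
```

Call:
apply_moves(targets=[[[0, -0.04, 0, 0, 0, 0, 1], [0, -0.08, 0, 0, 0, 0, 1], [0, -0.12, 0, 0, 0, 0, 1], [0, -0.16, 0, 0, 0, 0, 1], [0, -0.2, 0, 0, 0, 0, 1], [0, -0.2, 0, 0, 0, 0, 1], [0, -0.2, 0, 0, 0, 0, 1]]])

```text
time: 6.3
tool_pos: [0.4069, -0.2365, 0.262]
tcp_rot: [[-0.981, 0.195, -0.001], [0.195, 0.981, 0.001], [0.001, 0.001, -1.0]]
wrist_force: [0.6, 1.0, -0.4]
grip_width: 0.0007
finger_force: 0.0
```

```bash
python3 - <<'E'
from h import *
rep(2)
a=[cv2.resize(arm.snapshot(n)["image"][y:y+200,x:x+200,::-1],None,fx=2,fy=2) for n,x,y in(("side",70,120),("top",90,70))]
cv2.imwrite("pics/end.png",cv2.convertScaleAbs(np.hstack(a),alpha=1.7))
E
```

```text
t 6.3 pos [ 0.4069 -0.2365  0.262 ] to pad 2 [ 0.0809  0.2608 -0.1935] turn 0.0027 zaxis [-9.e-04  8.e-04 -1.e+00] F [ 0.62  0.99 -0.39] w 0.000740987373821487
```

View pics/end.png

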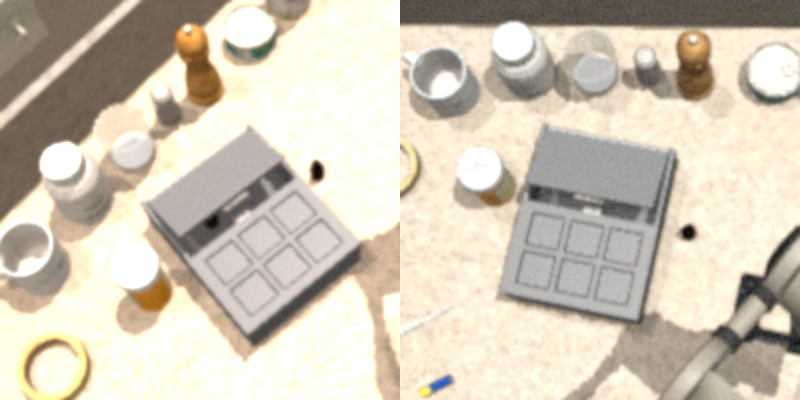

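The lid stands ajar in both views (side about (215,185), top about (600,170)). The hand is clear and the vials are where they were.

```bash
python3 -c "
from station import arm
print(arm.hand_in())"
```

```text
the job is handed in; nothing more can be done
None
```

The catch was pad2 (front row, right): pressing it in sprang the lid, which stands ajar with the hand clear and the bottles and vials where they stood, and I handed the job in at about 6.5 s of the 58 s allowed.

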